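# Take a blue-light microscope picture at the control boxes

## Robot

A 7-joint arm with a two-finger parallel gripper is mounted at the origin on the work surface. World frame = base frame: x ahead of the robot, y to its left, z up, the work surface at z = 0. Lengths are in m, angles in rad, forces in N, time in s.
With the tool pointing down it reaches from about 0.425 to 0.925 m from the base axis. Payload 6.8 kg.
Tool frame: the origin (TCP) lies at the very end of the fingers, on their centre line; the grasp point (between the pads) lies 19 mm behind it; z points along the fingers, y is the line along which they close (so a half turn about z gives the same grasp; the last joint's range is limited). The gripper opens to 85 mm and grips with 20 to 120 N. Pads are 22 mm wide; open, the fingers measure 114 mm over their backs; the gripper's body (76 mm by 85 mm) begins 54 mm behind the grasp point. The pads swing forward as they close: fully open they stand 13 mm farther back than shut.
Start: joints at [-1.3, 0.477, 0.022, 1.555, -0.011, 1.109, -0.083], TCP at [0.25, 0.627, 0.231] pointing down, gripper open.
Joint ranges: [-2.96, 2.96], [-0.34, 2.1], [-1.41, 1.46], [0.24, 2.44], [-1.37, 4.51], [0.17, 1.92], [-2.96, 2.96]. Speed limits (rad/s): [2.39, 2.39, 3.14, 3.14, 3.14, 3.14, 3.14].

## Interface

Orientations are given as a rotation vector (axis times angle).
In Python, from bench import r gives the robot as it stands. The module is installed in compiled form; this text tells all that it offers.
- The arm moves only by the tool servo_tool, never from a script. Its argument "commands" is a list of rows, each a list of 7 numbers: the turn, a rotation vector about the world's x, y, z in degrees, then the shift along the world's x, y, z in mm, then the closure, from 0 (fully open) to 1 (shut). A call has 1 to 5 rows; each row is the pose to reach, as a shift and turn from the pose commanded when the call began; what a row does not reach only later rows make up. A row lasts 1/12 s, in which the tool goes at most 41.7 mm and 7.16 degrees, less where a joint would pass 70% of its speed; a pose out of reach is approached as far as the arm can. A call with a gripper value outside its range is refused whole. The fingers move at their own pace and stop on an object; "force" is the grip in N (left out, the last holds). Time passes only in rows, so rows that repeat a pose let the fingers close. It gives the time, the measured TCP pose, the force, the opening and the grip force at its end, in the units of the state.
- r.get_obs(): the state, without advancing time (a new reading comes with each control period).
- r.grab_frame(name): name is "scene" or "top" or "wrist"; returns (picture, depth): 400x640x3 uint8, blue, green, red; 400x640 float32, m along the optical axis (not along the pixel's ray), 0 where there is no reading.
- r.camera_info(name): a dict with "vertical_fov" (degrees; the focal length in pixels is half the picture's height over the tangent of half this angle, whatever the lens; pixels are square), "cx", "cy" (the principal point, pixels), "cam_to_world" (4x4, takes a point from camera to world coordinates); the wrist camera has in their place "T_tool_cam" (4x4, takes a point from camera to tool coordinates, whose origin is the TCP and whose axes are the flange's). Camera axes: x right, y up, looking along -z (the intrinsics and any distortion apply to the point x, -y, -z); pixel columns grow to the right and rows downward; lengths in m; the calibration is good to about 2 mm. A picture is of the moment at which its call begins: read the wrist's pose just before it. camera_info takes no time and is no camera call.
- r.hand_in(): hands the job in; it is judged then, once.
The state is a dict: "clock": time; "joints": joint angles; "qvel": joint speeds; "tau": joint torques, N m; "tcp_pos": TCP position; "orientation": TCP orientation; "contact_force": force on the tool from outside, world axes, zero at the start; "moment": the same for the moment, N m; "grip_width": finger opening in m; "gripper_force": force on a finger pad.
Only numpy, scipy, OpenCV 4.12 (cv2) and the standard library are available. Lean on these libraries where they do the work, as an engineer would, in place of code of your own. Each camera call takes 0.05 s, during which the arm holds its last target. There are 200 camera calls.

## Task

Take a microscope picture under blue light: press the green-dotted end of the rocker on the white lamp box fully down to switch the lamp on, then push the blue filter rod all the way in, and then press the red button on the black camera release all the way down for a moment and let it spring back. Work only by pressing, with the fingertips: leave the green and amber rods out, do not lift or shove the camera release, and leave everything else on the bench standing where it is.

Things in the scene. Friction and masses are not known exactly. Their poses are not given: they have to be found in the camera images.
- lamp_box: white lamp supply box, 100 (x) x 130 (y) x 58 mm with a grey switch surround up to 72 mm, fixed to the bench; it stands left or right of the filter unit. Origin: centre of its underside. Its x and y lie level, z up; the rocker runs along its y, the green dot towards its +y
- lamp_rocker (a joint): black V-shaped rocker on the lamp box, 30 mm wide (box x), 57 mm long (box y), pivot along box x, 70 mm above the bench over the box's origin. Rad: 0 off (green-dotted wing up at 0.44 rad, plain wing level), 0.44 fully on (dotted wing level, hard stop). Stays where it is left; about 4 N pressed at the dot turns it. Starts between 0 and 0.06
- rocker_on_end (a point): middle of the top face of the rocker's green-dotted wing, near the 14 mm green dot, 20 mm from the pivot towards the box's +y; about 80 mm above the bench when off, 72 mm when on. Moves with the rocker; press here straight down
- filter_block: white filter unit, 110 (x) x 190 (y) x 70 mm, fixed to the bench. Origin: centre of its underside, z up. Three upright push rods with coloured caps stand in a row along its y, 55 mm apart, in any order of colours, each in a 34 mm dark collar 12 mm high
- blue_plunger (a joint): joint of the blue filter push rod, m: 0 fully out, 0.012 fully in. No spring: it slides against about 4 N of friction (push harder than that; a hard stop at 0.012) and stays where it is left. Starts between 0 and 0.002
- green_plunger (a joint): joint of the green filter push rod, m: 0 fully out, 0.012 fully in. No spring: it slides against about 4 N of friction (push harder than that; a hard stop at 0.012) and stays where it is left. Starts between 0 and 0.002
- amber_plunger (a joint): joint of the amber filter push rod, m: 0 fully out, 0.012 fully in. No spring: it slides against about 4 N of friction (push harder than that; a hard stop at 0.012) and stays where it is left. Starts between 0 and 0.002
- blue_top (a point): centre of the top face of the blue cap (a flat disc 28 mm across, 8 mm thick, on a 12 mm steel stem) of the blue push rod; about 104 mm above the bench when out, 92 mm when in; it is pushed straight down
- green_top (a point): centre of the top face of the green cap (a flat disc 28 mm across, 8 mm thick, on a 12 mm steel stem) of the green push rod (leave it out); about 104 mm above the bench when out, 92 mm when in; it is pushed straight down
- amber_top (a point): centre of the top face of the amber cap (a flat disc 28 mm across, 8 mm thick, on a 12 mm steel stem) of the amber push rod (orange; leave it out); about 104 mm above the bench when out, 92 mm when in; it is pushed straight down
- camera_pod: black camera release, 85 (x) x 70 (y) x 26 mm, about 0.4 kg, standing loose on the bench, left or right of the filter unit (on the other side from the lamp box). Origin: centre of its underside, z up. The red button is in the middle of its top
- camera_button (a joint): travel of the red spring button, m: 0 out, 0.006 fully down (hard stop). It springs back; about 1.5 N starts it and 5 N holds it fully down
- camera_top (a point): centre of the top face of the red button (flat, 32 mm across), 39 mm above the bench when out; pressed straight down
- bottle: amber glass bottle with a black cap, 56 mm across, 115 mm tall, loose, beyond the filter unit. Origin: centre of its underside. Leave it alone
- jar: white jar with a black lid, 62 mm across, 60 mm tall, loose. Origin: centre of its underside. Leave it alone
- vial: clear plastic cup, 46 mm across, 50 mm tall, loose. Origin: centre of its underside. Leave it alone
- steel_block: dark steel block 50 (x) x 85 (y) x 16 mm, loose, between robot and filter unit. Origin: centre of its underside. Leave it alone
- puck_a: black specimen puck, 30 mm across, 18 mm tall, standing loose on the steel block. Origin: centre of its underside. Leave it alone
- puck_b: green specimen puck with a steel centre, 30 mm across, 18 mm tall, loose on the bench. Origin: centre of its underside. Leave it alone
- puck_c: grey specimen puck with a steel centre, 30 mm across, 18 mm tall, loose on the bench. Origin: centre of its underside. Leave it alone
Things that resemble listed ones, but are neither listed nor needed, are in the scene too. Leave any turquoise look-alike of the camera_pod alone.

How it is judged:
On the way, in this order (a step that is already met when the one before it is completed fails the run):
1. the lamp rocker is pressed on (value of joint lamp_rocker above 0.36 rad), for 0.1 s.
2. the blue filter rod is pushed in (value of joint blue_plunger above 0.0095 m), for 0.1 s.
3. the red camera button is pressed down for a moment (value of joint camera_button above 0.0045 m), for 0.1 s.
At the end, for the whole second after the job is handed in: Rocker on (over 0.36 of 0.44 rad), blue rod in (over 9.5 of 12 mm), green and amber rods out (under 5 mm in), red button sprung back (under 1.5 mm); camera release flat and every bystander upright, all at rest within 30 mm of where they began (value of joint lamp_rocker above 0.36 rad and value of joint blue_plunger above 0.0095 m and value of joint each of green_plunger, amber_plunger below 0.005 m and value of joint camera_button below 0.0015 m and not (distance of camera_pod from where it was at the start of the episode above 0.03 m or height (world z) of camera_pod above 0.01 m or angle between camera_pod's own z axis and vertical above 0.2 rad) and not (distance of any of bottle, jar, vial, steel_block, puck_a, puck_b, puck_c from where it was at the start of the episode above 0.03 m or angle between any of bottle, jar, vial, steel_block, puck_a, puck_b, puck_c's own z axis and vertical above 0.35 rad or height (world z) of any of bottle, jar, vial, steel_block, puck_b, puck_c above 0.012 m or height (world z) of puck_a above 0.03 m) and linear speed of camera_pod below 0.02 m/s and linear speed of each of bottle, jar, vial, steel_block, puck_a, puck_b, puck_c below 0.03 m/s); the robot touches nothing.
It fails at once if the green or amber rod is pushed in (5 mm or more) (value of joint any of green_plunger, amber_plunger above 0.005 m).
It fails at once if the blue rod is pushed (6 mm or more) before the lamp is on (value of joint blue_plunger above 0.006 m and value of joint lamp_rocker below 0.3 rad).
It fails at once if the camera button is pressed (3 mm or more) before the lamp is on and the blue rod is in (value of joint camera_button above 0.003 m and (value of joint lamp_rocker below 0.3 rad or value of joint blue_plunger below 0.008 m)).
It fails at once if the camera release is lifted (10 mm), tipped (0.2 rad) or shoved (30 mm) (distance of camera_pod from where it was at the start of the episode above 0.03 m or height (world z) of camera_pod above 0.01 m or angle between camera_pod's own z axis and vertical above 0.2 rad).
It fails at once if a bystander is moved more than 30 mm, lifted (12 mm) or tipped (0.35 rad) (distance of any of bottle, jar, vial, steel_block, puck_a, puck_b, puck_c from where it was at the start of the episode above 0.03 m or angle between any of bottle, jar, vial, steel_block, puck_a, puck_b, puck_c's own z axis and vertical above 0.35 rad or height (world z) of any of bottle, jar, vial, steel_block, puck_b, puck_c above 0.012 m or height (world z) of puck_a above 0.03 m).
It also fails if it takes over 53 s, if anything falls off the work surface, if the arm or the gripper's body presses on something with over 40 N, if the wrist force passes 120 N, or if a joint passes its speed limit or range.

## Working session

There is one attempt and no reset: what is moved stays moved. The work goes in short steps, Python scripts to look and compute and a tool call to move; the robot and the scene stay as the last step left them, time stands still between calls to the robot, and variables do not carry over. Pictures are saved under pics/ and viewed, at most 10 in all, crops included, and the job is handed in when it is done.

Besides the shell and the picture viewer there is one more tool, called by a JSON object that holds its "api" and its "payload". servo_tool: Moves the arm, as the interface text tells. Its arguments: {"type":"object","properties":{"commands":{"type":"array"},"force":{"type":"number"}},"required":["commands"]}

```bash
mkdir -p pics
cat > h.py <<'E'
import numpy as np,cv2
from bench import r
def K(n):
    c=r.camera_info(n); f=200/np.tan(np.radians(c["vertical_fov"])/2); return c,f
def world(n,d,u,v,M=None):
    c,f=K(n); M=np.array(c["cam_to_world"]) if M is None else M
    return (M@np.array([(u-c["cx"])/f*d,-(v-c["cy"])/f*d,-d,1]))[:3]
def plane(n,u,v,z,M=None):
    c,f=K(n); M=np.array(c["cam_to_world"]) if M is None else M
    d=M[:3,:3]@np.array([(u-c["cx"])/f,-(v-c["cy"])/f,-1]); o=M[:3,3]
    return o+d*(z-o[2])/d[2]
E
python3 - <<'E'
from h import *
for n in("scene","top"):
    p,d=r.grab_frame(n); cv2.imwrite(f"pics/{n}0.png",p); np.save(n+"0.npy",d); print(r.camera_info(n))
print(r.camera_info("wrist")); print(r.get_obs())
E
```

```text
{'vertical_fov': 54.30953652152179, 'cx': 317.4504849209203, 'cy': 200.45314228336568, 'cam_to_world': array([[-0.86155733, -0.29259379,  0.41485882,  0.99562315],
       [ 0.50764692, -0.49062301,  0.70822572,  0.70274561],
       [-0.00368317,  0.82077886,  0.57123419,  0.6156781 ],
       [ 0.        ,  0.        ,  0.        ,  1.        ]])}
{'vertical_fov': 54.77490955550787, 'cx': 313.43939104163144, 'cy': 202.98082130003502, 'cam_to_world': array([[ 0.0097084 ,  0.98762432, -0.15653738,  0.42892828],
       [-0.99951605,  0.01421119,  0.0276714 ,  0.08084262],
       [ 0.02955353,  0.15619298,  0.98728433,  1.18879548],
       [ 0.        ,  0.        ,  0.        ,  1.        ]])}
{'vertical_fov': 62.440696978772344, 'cx': 320.21806884551813, 'cy': 202.60024987417785, 'T_tool_cam': array([[ 4.68298671e-04,  9.48117156e-01,  3.17920806e-01,
         8.09341724e-02],
       [ 9.99999731e-01, -2.64600568e-04, -6.83900528e-04,
         5.99790253e-04],
       [-5.64295798e-04,  3.17921041e-01, -9.48117025e-01,
        -1.43589511e-01],
       [ 0.00000000e+00,  0.00000000e+00,  0.00000000e+00,
         1.00000000e+00]])}
{'clock': 0.1, 'joints': array([-1.30009721,  0.47773218,  0.0223409 ,  1.55634771, -0.01151056,
        1.10927858, -0.0831062 ]), 'qvel': array([-1.99758087e-03, -1.63243028e-03,  5.87130882e-05, -3.59035004e-03,
       -1.43967615e-03,  7.28719769e-04, -1.21598665e-03]), 'tau': array([ 5.23297233e-03, -5.97767222e+01,  1.61427397e+00, -2.81953579e+01,
        1.29199092e-02,  5.03314252e-03, -1.69508439e-05]), 'tcp_pos': array([0.2494294 , 0.62665708, 0.23041506]), 'orientation': array([-5.91410730e-01, -3.08521823e+00,  2.55314126e-03]), 'contact_force': array([-0.08954131,  0.62614371,  0.22949403]), 'moment': array([0.03353978, 0.01124114, 0.01881658]), 'gripper_force': 0.0, 'grip_width': 0.08535971229657638}
```

View pics/top0.png

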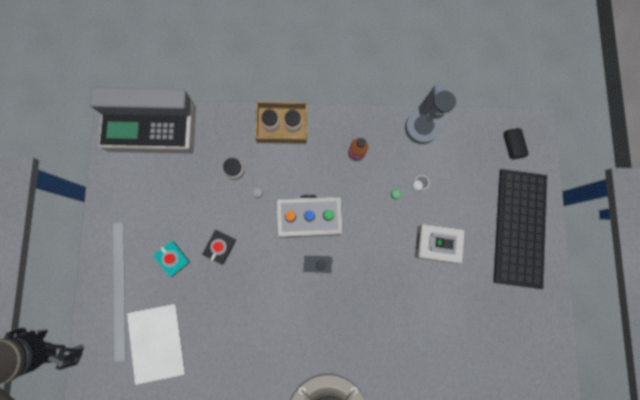

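View pics/scene0.png

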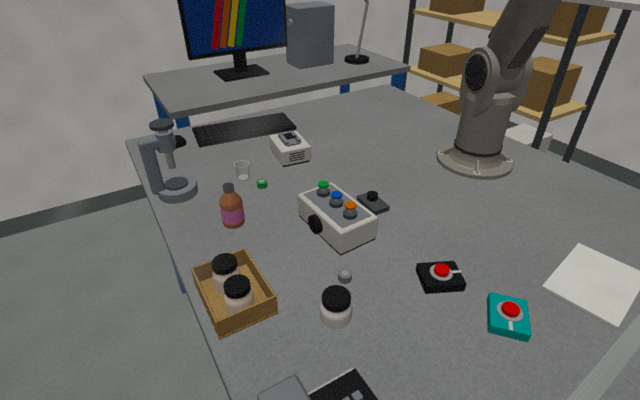

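The top view shows the lamp box at (441,244). The rod caps are amber (290,216), blue (309,216) and green (328,215). The black camera release is at (218,247) and its turquoise look-alike at (170,259), which I'll leave alone. Other things that could be confused: green puck (395,194) and bench phone (145,120).

Run:
```python
from h import *
p=cv2.imread("pics/top0.png"); q=cv2.imread("pics/scene0.png")
def masks(p):
    h=cv2.cvtColor(p,cv2.COLOR_BGR2HSV)
    return {"red":cv2.inRange(h,(0,170,120),(4,255,255))|cv2.inRange(h,(175,170,120),(180,255,255)),
    "amber":cv2.inRange(h,(6,180,150),(20,255,255)),"blue":cv2.inRange(h,(100,150,120),(125,255,255)),"green":cv2.inRange(h,(50,120,80),(80,255,255))}
D={n:np.load(n+"0.npy") for n in("top","scene")}
for n,im in(("top",p),("scene",q)):
    for k,m in masks(im).items():
        N,_,s,c=cv2.connectedComponentsWithStats(m)
        for i in range(1,N):
            if s[i,4]>8:
                u,v=c[i]; d=D[n][int(round(v)),int(round(u))]
                w=world(n,d,u,v)
                if 0.2<w[0]<1 and abs(w[1])<.8 and w[2]>-.02 : print(n,k,s[i,4],c[i].round(1),w.round(4))
a=cv2.resize(p[215:275,405:475],(420,360),interpolation=cv2.INTER_CUBIC)
b=cv2.resize(p[215:275,190:250],(360,360),interpolation=cv2.INTER_CUBIC)
cv2.imwrite("pics/c1.png",np.hstack([a,b]))
```

```text
top red 53 [217.6 246.5] [0.4777 0.3297 0.0383]
top red 60 [169.  258.4] [0.4415 0.468  0.0407]
top amber 42 [289.9 215.8] [0.5629 0.1164 0.1072]
top blue 48 [309.2 215.1] [0.5659 0.0622 0.1046]
top green 223 [122.  129.7] [0.8193 0.6227 0.0695]
top green 12 [393.2 194.9] [ 0.6441 -0.1999  0.0146]
top green 55 [328.3 214.4] [0.569  0.0078 0.1021]
top green 19 [439.2 242. ] [ 0.4957 -0.3145  0.0816]
scene red 136 [441.6 268.7] [0.4821 0.3318 0.0393]
scene red 179 [510.8 307.7] [0.4442 0.47   0.0373]
scene amber 60 [350.  204.2] [0.5677 0.1179 0.1032]
scene blue 54 [335.9 193.6] [0.5711 0.0641 0.1024]
scene green 44 [260.7 183.5] [ 0.6571 -0.1976  0.0161]
scene green 56 [322.6 183.6] [0.5748 0.01   0.1022]
```

View pics/c1.png

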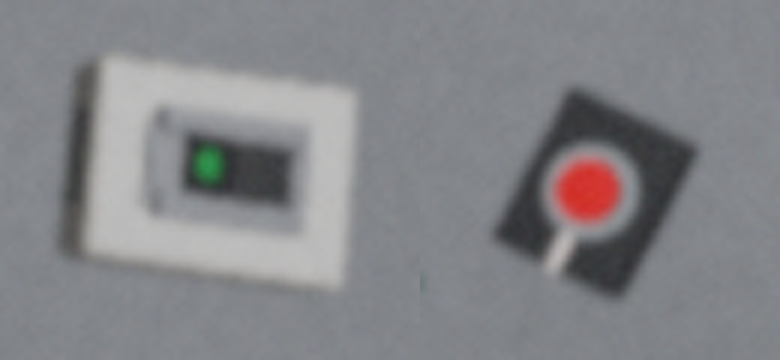

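The dot sits on the +y end of the rocker, and the box is yawed about -9°. I chose the black release with the red button. Both views agree on the heights, so I'll start moving and refine with the wrist camera on the way.

{"api": "servo_tool", "payload": {"commands": [[0,0,6,26,-30,0,1],[0,0,13,52,-60,0,1],[0,0,13,78,-90,0,1],[0,0,13,104,-120,0,1],[0,0,13,130,-150,0,1]], "force": 60}}

```text
clock: 0.52
tcp_pos: [0.3804, 0.4753, 0.2309]
orientation: [-0.238, -3.132, 0.001]
contact_force: [1.6, -0.1, -0.3]
grip_width: 0.0255
gripper_force: 0.0
```

{"api": "servo_tool", "payload": {"commands": [[0,0,0,24,-32,0,1],[0,0,0,48,-64,0,1],[0,0,0,70,-96,0,1],[0,0,0,80,-120,0,1],[0,0,0,80,-120,0,1]]}}

```text
clock: 0.93
tcp_pos: [0.4635, 0.3496, 0.231]
orientation: [0.254, 3.13, -0.006]
contact_force: [-0.3, -0.9, 0.1]
grip_width: -0.0002
gripper_force: 0.0
```

```bash
cat > w.py <<'E'
from h import *
from scipy.spatial.transform import Rotation as R
def shot(name,zs):
    o=r.get_obs(); p,d=r.grab_frame("wrist"); cv2.imwrite(f"pics/{name}.png",p)
    T=np.eye(4); T[:3,:3]=R.from_rotvec(o["orientation"]).as_matrix(); T[:3,3]=o["tcp_pos"]
    M=T@np.array(K("wrist")[0]["T_tool_cam"])
    h=cv2.cvtColor(p,cv2.COLOR_BGR2HSV)
    m={"red":cv2.inRange(h,(0,150,100),(4,255,255))|cv2.inRange(h,(174,150,100),(180,255,255)),"amber":cv2.inRange(h,(6,170,130),(20,255,255)),"blue":cv2.inRange(h,(100,140,100),(125,255,255)),"green":cv2.inRange(h,(50,120,70),(80,255,255))}
    print("t",o["clock"],"tcp",o["tcp_pos"].round(4),"F",o["contact_force"].round(1),"toolx",T[:3,0].round(3))
    for k,z in zs.items():
        N,_,s,c=cv2.connectedComponentsWithStats(m[k])
        for i in range(1,N):
            if s[i,4]>60:
                u,v=c[i]; dd=d[int(round(v)),int(round(u))]
                print(k,s[i,4],c[i].round(),"depth",world("wrist",dd,u,v,M).round(4),"plane",plane("wrist",u,v,z,M).round(4))
E
python3 -c "
from w import *
shot('w1',{'red':.039,'blue':.104})"
```

```text
t 0.9333 tcp [0.4635 0.3496 0.231 ] F [-0.3 -0.9  0.1] toolx [-0.987  0.161 -0.002]
red 760 [434. 136.] depth [0.4435 0.468  0.0402] plane [0.4437 0.4684 0.039 ]
red 638 [304. 191.] depth [0.4798 0.3295 0.0394] plane [0.4799 0.3295 0.039 ]
blue 462 [ 55. 335.] depth [0.5696 0.0613 0.1029] plane [0.5689 0.0625 0.104 ]
```

{"api": "servo_tool", "payload": {"commands": [[0,0,0,15,-36,0,1],[0,0,0,30,-74,0,1],[0,0,0,45,-112,0,1],[0,0,0,60,-150,0,1],[0,0,0,75,-188,0,1]]}}

```text
clock: 1.4
tcp_pos: [0.5344, 0.1692, 0.2312]
orientation: [-0.234, -3.132, -0.001]
contact_force: [1.6, -0.3, -0.3]
grip_width: -0.0002
gripper_force: 0.0
```

{"api": "servo_tool", "payload": {"commands": [[0,0,0,10,-36,0,1],[0,0,0,20,-72,0,1],[0,0,0,20,-90,0,1],[0,0,0,20,-90,0,1]]}}

```text
clock: 1.73
tcp_pos: [0.5549, 0.0746, 0.2312]
orientation: [-0.248, -3.132, 0.003]
contact_force: [-0.0, -0.7, 0.3]
grip_width: 0.0002
gripper_force: 0.0
```

```bash
python3 -c "
from w import *
shot('w2',{'blue':.104,'green':.104,'amber':.104})"
```

```text
t 1.7333 tcp [0.5549 0.0746 0.2312] F [-0.  -0.7  0.3] toolx [-0.988  0.157 -0.   ]
blue 683 [307. 209.] depth [0.5692 0.0611 0.1038] plane [0.5692 0.0611 0.104 ]
green 665 [247. 222.] depth [0.5721 0.0065 0.1042] plane [0.5722 0.0065 0.104 ]
green 255 [107. 280.] depth [ 0.6508 -0.2076  0.0191] plane [ 0.6089 -0.137   0.104 ]
amber 697 [369. 197.] depth [0.5663 0.1155 0.105 ] plane [0.5667 0.1156 0.104 ]
```

{"api": "servo_tool", "payload": {"commands": [[0,0,0,-10,-40,0,1],[0,0,0,-20,-80,0,1],[0,0,0,-30,-120,0,1],[0,0,0,-40,-158,0,1],[0,0,0,-50,-196,0,1]]}}

```text
clock: 2.2
tcp_pos: [0.5046, -0.1155, 0.2313]
orientation: [0.231, 3.133, 0.002]
contact_force: [1.3, -1.3, 0.4]
grip_width: 0.0002
gripper_force: 0.0
```

{"api": "servo_tool", "payload": {"commands": [[0,0,0,-10,-40,0,1],[0,0,0,-20,-80,0,1],[0,0,0,-30,-120,0,1],[0,0,0,-40,-158,-10,1],[0,0,0,-40,-158,-20,1]]}}

```text
clock: 2.62
tcp_pos: [0.4631, -0.2812, 0.2119]
orientation: [0.249, 3.13, -0.006]
contact_force: [-0.2, -0.7, 0.2]
grip_width: -0.0003
gripper_force: 0.0
```

```bash
python3 -c "
from w import *
shot('w3',{'green':.080})"
```

```text
t 2.6167 tcp [ 0.4631 -0.2812  0.2119] F [-0.2 -0.7  0.2] toolx [-0.987  0.158 -0.002]
green 161 [287. 233.] depth [ 0.4989 -0.3171  0.0796] plane [ 0.4988 -0.317   0.08  ]
```

View pics/w3.png

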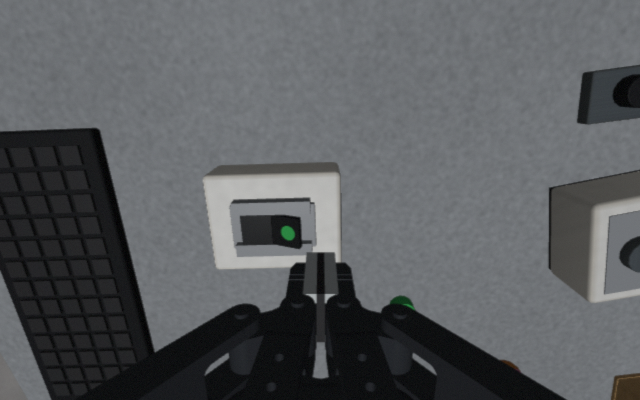

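Wrist view: the green dot is at (287,233) on the rocker and the fingers line up with the box. I'll press there.

{"api": "servo_tool", "payload": {"commands": [[0,0,0,18,-19,-20,1],[0,0,0,35,-38,-50,1],[0,0,0,35,-38,-85,1],[0,0,0,35,-38,-110,1],[0,0,0,35,-38,-120,1]]}}

```text
clock: 3.08
tcp_pos: [0.4996, -0.3081, 0.0871]
orientation: [-0.231, -3.127, -0.006]
contact_force: [-2.2, 1.0, -0.2]
grip_width: -0.0001
gripper_force: 0.0
```

{"api": "servo_tool", "payload": {"commands": [[0,0,0,0,0,-5,1],[0,0,0,0,0,-9,1],[0,0,0,0,0,-13,1],[0,0,0,0,0,-17,1],[0,0,0,0,0,-19,1]]}}

```text
clock: 3.5
tcp_pos: [0.5019, -0.3116, 0.0742]
orientation: [0.235, 3.129, 0.001]
contact_force: [0.0, 2.4, 4.5]
grip_width: -0.0003
gripper_force: 2.0
```

{"api": "servo_tool", "payload": {"commands": [[0,0,0,0,0,15,1],[0,0,0,-3,-8,15,1],[0,0,0,-3,-8,15,1],[0,0,0,-3,-8,5,1],[0,0,0,-3,-8,0,1]]}}

```text
clock: 3.92
tcp_pos: [0.4967, -0.321, 0.0717]
orientation: [0.239, 3.132, -0.0]
contact_force: [-4.8, 2.5, 36.0]
grip_width: 0.0001
gripper_force: 19.9
```

{"api": "servo_tool", "payload": {"commands": [[0,0,0,0,0,0,1],[0,0,0,0,0,-3,1],[0,0,0,0,0,-3,1],[0,0,0,0,0,-3,1]]}}

```text
clock: 4.25
tcp_pos: [0.4968, -0.3211, 0.0718]
orientation: [0.239, 3.132, 0.002]
contact_force: [-8.3, 4.9, 33.0]
grip_width: 0.0001
gripper_force: 16.9
```

Hard stop at 72 mm. I'll rise and check the rocker from the wrist.

{"api": "servo_tool", "payload": {"commands": [[0,0,0,0,0,40,1],[0,0,0,0,0,80,1],[0,0,0,-12,12,120,1],[0,0,0,-35,40,140,1],[0,0,0,-35,40,140,1]]}}

```text
clock: 4.67
tcp_pos: [0.4605, -0.2785, 0.2123]
orientation: [0.237, 3.129, 0.002]
contact_force: [-0.3, 0.5, -0.6]
grip_width: 0.0002
gripper_force: 0.0
```

```bash
python3 -c "
from w import *
shot('w4',{'green':.072})
p=cv2.imread('pics/w4.png');cv2.imwrite('pics/w4c.png',cv2.resize(p[140:300,180:380],None,fx=3,fy=3))"
```

```text
t 4.6667 tcp [ 0.4605 -0.2785  0.2123] F [-0.3  0.5 -0.6] toolx [-0.989  0.15  -0.003]
green 177 [288. 232.] depth [ 0.4987 -0.3142  0.073 ] plane [ 0.4991 -0.3144  0.072 ]
```

View pics/w4c.png

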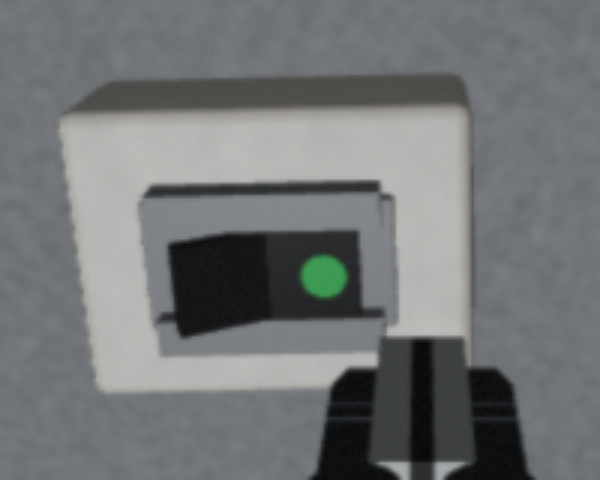

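The dotted wing is now level and the plain wing is up, so the lamp is on. Blue is next.

{"api": "servo_tool", "payload": {"commands": [[0,0,0,12,38,0,1],[0,0,0,24,76,0,1],[0,0,0,36,114,0,1],[0,0,0,48,152,0,1],[0,0,0,60,190,0,1]]}}

```text
clock: 5.13
tcp_pos: [0.5216, -0.0891, 0.2074]
orientation: [-0.239, -3.13, 0.0]
contact_force: [1.4, 0.8, -0.8]
grip_width: -0.0003
gripper_force: 0.0
```

{"api": "servo_tool", "payload": {"commands": [[0,0,0,12,38,0,1],[0,0,0,24,76,0,1],[0,0,0,36,114,0,1],[0,0,0,48,148,0,1],[0,0,0,48,148,0,1]]}}

```text
clock: 5.55
tcp_pos: [0.5709, 0.0668, 0.2068]
orientation: [-0.221, -3.132, -0.005]
contact_force: [0.3, 1.2, -0.5]
grip_width: 0.0002
gripper_force: 0.0
```

```bash
python3 -c "
from w import *
shot('w5',{'blue':.104,'green':.104,'amber':.104})"
```

```text
t 5.55 tcp [0.5709 0.0668 0.2068] F [ 0.3  1.2 -0.5] toolx [-0.99   0.14   0.002]
blue 848 [311. 200.] depth [0.5694 0.0608 0.1035] plane [0.5692 0.0608 0.104 ]
green 826 [244. 212.] depth [0.5722 0.0064 0.1042] plane [0.5722 0.0063 0.104 ]
green 296 [ 90. 276.] depth [ 0.6507 -0.2084  0.0187] plane [ 0.6097 -0.1347  0.104 ]
amber 874 [380. 187.] depth [0.5666 0.1154 0.1043] plane [0.5667 0.1155 0.104 ]
```

{"api": "servo_tool", "payload": {"commands": [[0,0,0,-1,-6,-30,1],[0,0,0,-1,-6,-60,1],[0,0,0,-1,-6,-85,1],[0,0,0,-1,-6,-95,1],[0,0,0,-1,-6,-95,1]]}}

```text
clock: 6.02
tcp_pos: [0.5662, 0.0497, 0.1107]
orientation: [-0.24, -3.126, 0.004]
contact_force: [0.2, 0.1, -0.1]
grip_width: -0.0003
gripper_force: 0.0
```

{"api": "servo_tool", "payload": {"commands": [[0,0,0,0,0,-4,1],[0,0,0,0,0,-8,1],[0,0,0,0,0,-12,1],[0,0,0,0,0,-16,1],[0,0,0,0,0,-19,1]]}}

```text
clock: 6.43
tcp_pos: [0.5697, 0.0512, 0.0961]
orientation: [0.238, 3.13, 0.001]
contact_force: [0.5, -0.1, 3.8]
grip_width: -0.0003
gripper_force: 2.0
```

{"api": "servo_tool", "payload": {"commands": [[0,0,0,0,0,-2,1],[0,0,0,0,0,-4,1],[0,0,0,0,0,-4,1]]}}

```text
clock: 6.68
tcp_pos: [0.5696, 0.0512, 0.092]
orientation: [0.238, 3.131, 0.001]
contact_force: [1.0, -0.5, 4.6]
grip_width: -0.0002
gripper_force: 2.4
```

{"api": "servo_tool", "payload": {"commands": [[0,0,0,0,0,-3,1],[0,0,0,0,0,-5,1],[0,0,0,0,0,-5,1]]}}

```text
clock: 6.93
tcp_pos: [0.5701, 0.051, 0.0912]
orientation: [0.24, 3.13, 0.003]
contact_force: [-12.3, -2.1, 44.0]
grip_width: -0.0
gripper_force: 22.0
```

{"api": "servo_tool", "payload": {"commands": [[0,0,0,0,0,35,1],[0,0,0,0,0,75,1],[0,0,0,0,15,115,1],[0,0,0,0,15,115,1],[0,0,0,0,15,115,1]]}}

```text
clock: 7.35
tcp_pos: [0.5699, 0.0677, 0.2036]
orientation: [0.235, 3.128, 0.004]
contact_force: [-0.3, 0.2, -1.3]
grip_width: 0.0002
gripper_force: 0.0
```

```bash
python3 -c "
from w import *
shot('w6',{'blue':.092,'green':.104,'amber':.104})"
```

```text
t 7.35 tcp [0.5699 0.0677 0.2036] F [-0.3  0.2 -1.3] toolx [-0.989  0.149 -0.004]
blue 814 [311. 198.] depth [0.5697 0.0607 0.0921] plane [0.5698 0.0607 0.092 ]
green 838 [243. 215.] depth [0.5721 0.0065 0.1042] plane [0.5722 0.0064 0.104 ]
green 297 [ 90. 279.] depth [ 0.6505 -0.2076  0.0192] plane [ 0.6088 -0.1332  0.104 ]
amber 890 [380. 188.] depth [0.5667 0.1156 0.1036] plane [0.5666 0.1155 0.104 ]
```

Blue reads 92 mm, so it is fully in; green and amber are still out. On to the camera release.

{"api": "servo_tool", "payload": {"commands": [[0,0,0,-12,36,0,1],[0,0,0,-24,72,0,1],[0,0,0,-37,108,0,1],[0,0,0,-50,144,0,1],[0,0,0,-60,178,0,1]]}}

```text
clock: 7.82
tcp_pos: [0.5061, 0.245, 0.199]
orientation: [-0.238, -3.129, 0.004]
contact_force: [0.8, 0.8, 0.1]
grip_width: 0.0001
gripper_force: 0.0
```

{"api": "servo_tool", "payload": {"commands": [[0,0,0,-10,30,-20,1],[0,0,0,-20,60,-40,1],[0,0,0,-30,84,-60,1],[0,0,0,-30,84,-80,1],[0,0,0,-30,84,-80,1]]}}

```text
clock: 8.23
tcp_pos: [0.474, 0.3273, 0.1154]
orientation: [-0.232, -3.125, 0.011]
contact_force: [-0.5, -0.5, -0.4]
grip_width: 0.0001
gripper_force: 0.0
```

{"api": "servo_tool", "payload": {"commands": [[0,0,0,0,0,0,1],[0,0,0,0,0,0,1]]}}

```text
clock: 8.4
tcp_pos: [0.4793, 0.3265, 0.1212]
orientation: [-0.242, -3.132, 0.002]
contact_force: [0.2, 1.2, 0.8]
grip_width: -0.0002
gripper_force: 0.0
```

```bash
python3 -c "
from w import *
shot('w7',{'red':.039})"
```

```text
t 8.4 tcp [0.4793 0.3265 0.1212] F [0.2 1.2 0.8] toolx [-0.988  0.153  0.   ]
red 1712 [520. 129.] depth [0.4435 0.4682 0.0395] plane [0.4436 0.4685 0.039 ]
red 1338 [323. 209.] depth [0.4788 0.3293 0.0415] plane [0.4797 0.3292 0.039 ]
```

{"api": "servo_tool", "payload": {"commands": [[0,0,0,0,3,-20,1],[0,0,0,0,3,-40,1],[0,0,0,0,3,-60,1],[0,0,0,0,3,-70,1],[0,0,0,0,3,-70,1]]}}

```text
clock: 8.87
tcp_pos: [0.4783, 0.3296, 0.0502]
orientation: [-0.241, -3.131, 0.003]
contact_force: [0.5, -0.8, -0.6]
grip_width: -0.0001
gripper_force: 0.0
```

{"api": "servo_tool", "payload": {"commands": [[0,0,0,0,0,-4,1],[0,0,0,0,0,-8,1],[0,0,0,0,0,-11,1],[0,0,0,0,0,-13,1],[0,0,0,0,0,-13,1]]}}

```text
clock: 9.28
tcp_pos: [0.479, 0.3314, 0.0386]
orientation: [0.238, 3.132, 0.001]
contact_force: [-0.1, 0.4, 1.4]
grip_width: -0.0
gripper_force: 0.8
```

{"api": "servo_tool", "payload": {"commands": [[0,0,0,0,0,-3,1],[0,0,0,0,0,-6,1],[0,0,0,0,0,-8,1],[0,0,0,0,0,-8,1],[0,0,0,0,0,-8,1]]}}

```text
clock: 9.7
tcp_pos: [0.4792, 0.3316, 0.0328]
orientation: [0.239, 3.132, 0.002]
contact_force: [-5.1, -3.2, 25.4]
grip_width: 0.0002
gripper_force: 12.5
```

{"api": "servo_tool", "payload": {"commands": [[0,0,0,0,0,0,1],[0,0,0,0,0,0,1]]}}

```text
clock: 9.87
tcp_pos: [0.4792, 0.3316, 0.0328]
orientation: [0.239, 3.132, 0.002]
contact_force: [-5.1, -4.6, 25.5]
grip_width: -0.0
gripper_force: 12.4
```

{"api": "servo_tool", "payload": {"commands": [[0,0,0,0,0,15,1],[0,0,0,0,0,50,1],[0,0,0,0,0,90,1],[0,0,0,0,0,130,1],[0,0,0,0,0,130,1]]}}

```text
clock: 10.28
tcp_pos: [0.4825, 0.3339, 0.1679]
orientation: [0.239, 3.124, 0.014]
contact_force: [1.2, 0.9, 0.1]
grip_width: -0.0002
gripper_force: 0.0
```

{"api": "servo_tool", "payload": {"commands": [[0,0,0,0,0,0,1],[0,0,0,0,0,0,1]]}}

```text
clock: 10.45
tcp_pos: [0.4782, 0.331, 0.1599]
orientation: [-0.238, -3.132, 0.0]
contact_force: [0.5, 0.4, 0.2]
grip_width: 0.0001
gripper_force: 0.0
```

```bash
python3 -c "
from w import *
shot('w8',{'red':.039,'blue':.092})
p,d=r.grab_frame('scene');cv2.imwrite('pics/scene1.png',p)"
```

```text
t 10.45 tcp [0.4782 0.331  0.1599] F [0.5 0.4 0.2] toolx [-0.989  0.151  0.   ]
red 1256 [486. 127.] depth [0.4437 0.4685 0.0389] plane [0.4437 0.4685 0.039 ]
red 1012 [318. 196.] depth [0.4795 0.3293 0.0399] plane [0.4798 0.3293 0.039 ]
blue 526 [ 11. 369.] depth [0.5706 0.0638 0.0926] plane [0.5711 0.063  0.092 ]
```

View pics/scene1.png

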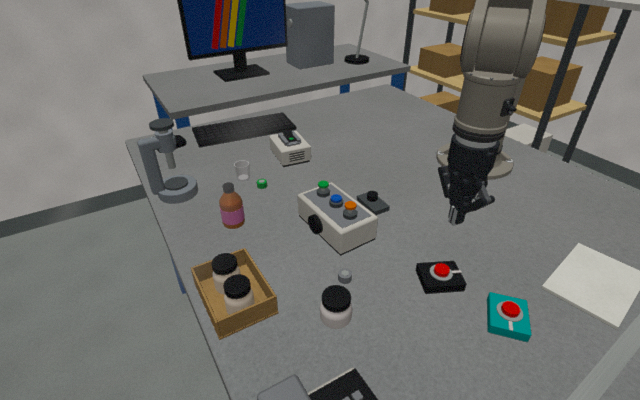

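The scene shows nothing displaced. The red button (441,269) has sprung back, the blue cap (336,199) is in, the rocker is on, and the gripper is clear of everything.

```bash
python3 -c "
from bench import r
print(r.hand_in())"
```

```text
the job is handed in; nothing more can be done
None
```

I handed the job in after about 10.5 s of robot time: lamp on, blue rod fully in, camera button pressed and sprung back, and in the last views nothing else on the bench had moved; no verdict was shown.

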